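# Feel along a swan-neck tap spout

## Robot

A 6-joint arm with a two-finger parallel gripper is mounted at the origin on the work surface. World frame = base frame: x ahead of the robot, y to its left, z up, the work surface at z = 0. Lengths are in m, angles in rad, forces in N, time in s.
With the tool pointing down it reaches from about 0.35 to 0.85 m from the base axis. Payload 8.1 kg.
Tool frame: the origin (TCP) lies at the centre of the arm's flange, where the gripper is bolted on; the fingertips stand 186 mm ahead of it and the grasp point (between the pads) lies 167 mm ahead of it; z points along the fingers, y is the line along which they close (so a half turn about z gives the same grasp; the last joint's range is limited). The gripper opens to 93 mm and grips with 3 to 60 N. Pads are 15 mm wide; open, the fingers measure 128 mm over their backs; the gripper's body (75 mm by 188 mm) begins 65 mm behind the grasp point.
Start: joints at [1.192, 0.13, 1.488, -0, 1.523, -0.085], TCP at [0.174, 0.574, 0.405] pointing down, gripper open.
Joint ranges: [-2.96, 2.96], [-0.89, 2.26], [0.02, 2.5], [-1.34, 4.48], [0, 2.73], [-2.66, 2.66]. Speed limits (rad/s): [2.39, 2.39, 2.79, 3.14, 3.14, 3.14].

## Interface

Orientations are given as a rotation vector (axis times angle).
In Python, from plant import read_state, read_camera, camera_params, robot gives the robot as it stands.
- The arm moves only by the tool carry_out, never from a script. Its argument "targets" is a list of rows, each an object of numbers: "hand": the opening in per cent of the stroke, from 0 (shut) to 100 (fully open); "x", "y", "z": the shift along the tool's x, y, z in m; "ax", "ay", "az": the turn, a rotation vector about the tool's x, y, z in rad. In form: [{"hand": .., "x": .., "y": .., "z": .., "ax": .., "ay": .., "az": ..}, ...]. A call has 1 to 8 rows; each row is the pose to reach, as a shift and turn from the pose commanded when the call began, along the tool's axes at that moment; what a row does not reach only later rows make up. A row lasts 1/8 s, in which the tool goes at most 62.5 mm and 10.7 degrees, less where a joint would pass 70% of its speed; a pose out of reach is approached as far as the arm can. A call with a gripper value outside its range is refused whole. The fingers move at their own pace and stop on an object; "newtons" is the grip in N (left out, the last holds). Time passes only in rows, so rows that repeat a pose let the fingers close. It gives the time, the measured TCP pose, the force, the opening and the grip force at its end, in the units of the state.
- read_state(): the state, without advancing time (a new reading comes with each control period).
- read_camera(name): name is "scene" or "top" or "wrist"; returns (picture, depth): 480x640x3 uint8, blue, green, red; 480x640 float32, m along the optical axis (not along the pixel's ray), 0 where there is no reading.
- camera_params(name): a dict with "fx", "fy", "cx", "cy" (pixels), "position" and "rotation" of the camera in the world. Camera axes: x right, y up, looking along -z (the intrinsics and any distortion apply to the point x, -y, -z); pixel columns grow to the right and rows downward; lengths in m; the calibration is good to about 2 mm. A picture is of the moment at which its call begins: read the wrist's pose just before it. camera_params takes no time and is no camera call; for the wrist camera it gives the pose at the moment of the call.
- robot.close_job(): hands the job in; it is judged then, once.
The state is a dict: "t": time; "q": joint angles; "dq": joint speeds; "joint_torque": joint torques, N m; "tool_pos": TCP position; "orientation": TCP orientation; "force": force on the tool from outside, world axes, zero at the start; "wrist_torque": the same for the moment, N m; "opening": finger opening in m; "gripper_force": force on a finger pad.
Only numpy, scipy, OpenCV 4.12 (cv2) and the standard library are available. Lean on these libraries where they do the work, as an engineer would, in place of code of your own. Each camera call takes 0.05 s, during which the arm holds its last target. There are 200 camera calls.

## Task

Check the hook-shaped swan-neck spout for dents: run your fingertips along the top of it, following the tube from the hexagon nut along the long leg, round the whole bend and down the short leg to the outlet, stroking the metal lightly or staying within about 2 cm above it, without skipping any part. Do not press hard, push the spout aside or lift it, and leave the other goods as they lie. The program finishes while holding the fingertips still, on or just above the outlet.

Things in the scene. Friction and masses are not known exactly. Their poses are not given: they have to be found in the camera images.
- swan: Swan-neck spout: loose chrome tube 22 mm thick bent into a flat hook (a U, 110 mm between centre lines of its long and short leg), lying on its side on a 4 mm black rubber mat; 201 x 138 x 28 mm, 0.3 to 0.5 kg. Origin: middle of its underside; x runs along the legs towards the bend, y from the long leg to the short one, z up. Top of the tube 29 mm above the table.
- p0 (a point): Start of the trace: point on the spout's centre line seen from above, at the height of the top of the tube, at the middle of the hexagon nut (28 mm across, 26 mm long) that ends the long leg. Nut, outlet collar (28 mm across, 22 mm long) and a clear clip (10 mm wide, at the outermost part of the bend) stand 3 mm higher. p0 to p7 follow the tube in order, 49 mm apart along it.
- p1 (a point): Point on the swan-neck spout's centre line seen from above, at the height of the top of the tube (29 mm above the table), on the long straight leg.
- p2 (a point): Point on the swan-neck spout's centre line seen from above, at the height of the top of the tube (29 mm above the table), on the long straight leg, near its far end.
- p3 (a point): Point on the swan-neck spout's centre line seen from above, at the height of the top of the tube (29 mm above the table), on the first half of the bend.
- p4 (a point): Point on the swan-neck spout's centre line seen from above, at the height of the top of the tube (29 mm above the table), on the bend, just past its outermost part.
- p5 (a point): Point on the swan-neck spout's centre line seen from above, at the height of the top of the tube (29 mm above the table), on the last half of the bend.
- p6 (a point): Point on the swan-neck spout's centre line seen from above, at the height of the top of the tube (29 mm above the table), at the end of the bend, where the short leg begins.
- p7 (a point): Point on the swan-neck spout's centre line seen from above, at the height of the top of the tube (29 mm above the table), at the middle of the outlet collar, the open end: the finish of the trace.
- swept: Bystander: S-shaped chrome spout lying on the mat, 28 mm high, within 105 mm of its origin (middle of its underside).
- elbow: Bystander: chrome spout bent once at a right angle, lying on the mat, 28 mm high, within 120 mm of its origin (under the middle of its outline).
- cartridge: Bystander: brass tap cartridge, 32 mm across and 46 mm tall, standing on the mat between the swan neck's legs. Origin: centre of its underside.
- pipe_ring: Bystander: white plastic ring, 48 mm across, 14 mm high, lying beside the right-angled spout. Origin: centre of its underside.
- cross_handle: Bystander: chrome cross-head tap handle, 64 mm across, 30 mm high, on the far part of the mat. Origin: centre of its underside.
- elbow_fitting: Bystander: white plastic pipe elbow, 50 mm tall, 34 mm across, on the far part of the mat. Origin: centre of its underside.

How it is judged:
On the way, in this order (a step that is already met when the one before it is completed fails the run):
1. the fingertips are over or lightly on the spout at the middle of the hexagon nut: the start of the trace (horizontal distance between the grasp point and p0 below 0.025 m and z of the grasp point in the frame of p0 between 0.01 and 0.05 m), for 0.1 s.
2. the fingertips are over or lightly on the spout on the long straight leg (horizontal distance between the grasp point and p1 below 0.02 m and z of the grasp point in the frame of p1 between 0.01 and 0.05 m), for 0.1 s.
3. the fingertips are over or lightly on the spout on the long straight leg, near its far end (horizontal distance between the grasp point and p2 below 0.02 m and z of the grasp point in the frame of p2 between 0.01 and 0.05 m), for 0.1 s.
4. the fingertips are over or lightly on the spout on the first half of the bend (horizontal distance between the grasp point and p3 below 0.02 m and z of the grasp point in the frame of p3 between 0.01 and 0.05 m), for 0.1 s.
5. the fingertips are over or lightly on the spout on the bend, just past its outermost part (horizontal distance between the grasp point and p4 below 0.02 m and z of the grasp point in the frame of p4 between 0.01 and 0.05 m), for 0.1 s.
6. the fingertips are over or lightly on the spout on the last half of the bend (horizontal distance between the grasp point and p5 below 0.02 m and z of the grasp point in the frame of p5 between 0.01 and 0.05 m), for 0.1 s.
7. the fingertips are over or lightly on the spout at the end of the bend, where the short leg begins (horizontal distance between the grasp point and p6 below 0.02 m and z of the grasp point in the frame of p6 between 0.01 and 0.05 m), for 0.1 s.
8. the fingertips are over or lightly on the spout at the middle of the outlet collar, the open end: the finish of the trace (horizontal distance between the grasp point and p7 below 0.025 m and z of the grasp point in the frame of p7 between 0.01 and 0.05 m), for 0.1 s.
At the end, for the whole second after the job is handed in: The fingertips have passed the eight points p0 to p7 in order, each within 20 mm sideways (25 mm at the two ends) and no more than about 30 mm above the metal, and are held so at the outlet (p7), pressing with less than 12 N; the spout lies within 12 mm of where it began (all of step 8 and distance of each of p0, p7 from where it was at the start of the episode below 0.012 m and contact force between the fingers and swan below 12 N); the arm keeps its last pose, push and grip.
It fails at once if the spout is pressed hard (over 15 N) (contact force between any of the arm, the fingers and swan above 15 N).
It fails at once if the spout is pushed aside or lifted (either end moves by more than 12 mm) (distance of any of p0, p4, p7 from where it was at the start of the episode above 0.012 m).
It fails at once if another article is moved by more than 15 mm (distance of any of swept, elbow, cartridge, pipe_ring, cross_handle, elbow_fitting from where it was at the start of the episode above 0.015 m).
It also fails if it takes over 45 s, if anything falls off the work surface, if the arm or the gripper's body presses on something with over 40 N, if the wrist force passes 120 N, or if a joint passes its speed limit or range.

## Working session

There is one attempt and no reset: what is moved stays moved. The work goes in short steps, Python scripts to look and compute and a tool call to move; the robot and the scene stay as the last step left them, time stands still between calls to the robot, and variables do not carry over. Pictures are saved under pics/ and viewed, at most 10 in all, crops included, and the job is handed in when it is done.

Besides the shell and the picture viewer there is one more tool, called after "Emit:" by a JSON object that holds its "op" and its "data", one argument or row to a line. carry_out: Moves the arm, as the interface text tells. Its arguments: {"type":"object","properties":{"targets":{"type":"array","items":{"type":"object","properties":{"hand":{"type":"number"},"x":{"type":"number"},"y":{"type":"number"},"z":{"type":"number"},"ax":{"type":"number"},"ay":{"type":"number"},"az":{"type":"number"}}}},"newtons":{"type":"number"}},"required":["targets"]}

```bash
mkdir -p pics; python3 - <<'E'
from plant import *
import cv2
s=read_state();print(s['t'],s['tool_pos'],s['orientation'],s['opening'],s['force'])
for n in('top','scene'):
    im,d=read_camera(n);cv2.imwrite(f'pics/{n}0.png',im);print(n,camera_params(n),d.min(),d.max())
E
```

```text
0.0 [0.17365908 0.57408973 0.40371184] [-4.59832529e-01 -3.10733497e+00  2.73439903e-03] 0.0927368490553169 [ 0.33126773 -0.58978167  0.45539054]
top {'fx': 477.6802083074944, 'fy': 477.6802083074944, 'cx': 313.36523803082304, 'cy': 242.30104300422704, 'position': array([ 0.44786566, -0.01323428,  0.89158545]), 'rotation': array([ 0.13932829, -0.13969413, -1.58875057])} 0.0 1.849308
scene {'fx': 511.1154270135266, 'fy': 511.1154270135266, 'cx': 327.8575527736504, 'cy': 244.97066365223287, 'position': array([1.14152439, 0.06939126, 0.69527924]), 'rotation': array([0.53167052, 0.61087198, 1.66063456])} 0.0 3.1661904
```

View pics/top0.png

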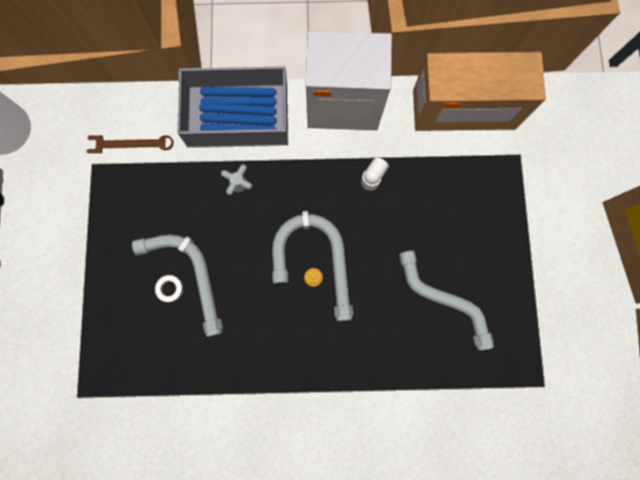

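The top view shows the hook in the middle: nut at (344,313), bend top with its clip at (306,218), outlet at (280,277), and the cartridge at (313,277).

```bash
cat >h.py <<'E'
from plant import *
import cv2,numpy as np
from scipy.spatial.transform import Rotation as R
def cast(n,uv,z,c=None):
    c=c or camera_params(n);uv=np.atleast_2d(uv).astype(float)
    d=np.c_[(uv[:,0]-c['cx'])/c['fx'],-(uv[:,1]-c['cy'])/c['fy'],-np.ones(len(uv))]
    d=R.from_rotvec(c['rotation']).apply(d);p=np.array(c['position'])
    return p+d*((z-p[2])/d[:,2])[:,None]
E
python3 - <<'E'
from h import *
im=cv2.imread('pics/top0.png')
m=(im.min(2)>70).astype(np.uint8)
n,l,st,ce=cv2.connectedComponentsWithStats(m)
for i in range(1,n):
    x,y,w,h,a=st[i]
    if a>150 and 80<x<545 and 150<y<400:print(i,st[i],ce[i].round(),cast('top',ce[i],.018).round(3))
k=l[262,342]if l[262,342] else l[300,343]
M=(l==k).astype(np.uint8)
c=max(cv2.findContours(M,0,2)[0],key=cv2.contourArea)[:,0]
w=cast('top',c,.018)[:,:2]
r=cv2.minAreaRect((w*1000).astype(np.float32));print(r)
print(cast('top',[[344,313],[280,277],[306,218],[341,280],[335,245]],.018).round(4))
im2,d=read_camera('top')
ys,xs=np.where(M>0);C=camera_params('top')
dd=d[ys,xs];print(np.mean(dd>0))
P=np.c_[(xs-C['cx'])/C['fx']*dd,-(ys-C['cy'])/C['fy']*dd,-dd][dd>0]
W=R.from_rotvec(C['rotation']).apply(P)+C['position'];print('z pct',np.percentile(W[:,2],[5,50,90,98]).round(4))
np.save('w.npy',w)
E
```

```text
7 [221 164  31  31 505] [236. 180.] [[0.728 0.129 0.018]]
8 [ 272  210   81  111 2704] [315. 257.] [[ 0.576 -0.018  0.018]]
9 [ 131  234   92  103 2120] [188. 273.] [[0.552 0.217 0.018]]
10 [ 399  250   95  101 1953] [447. 301.] [[ 0.491 -0.256  0.018]]
11 [154 274  29  29 512] [168. 288.] [[0.525 0.252 0.018]]
((559.8146362304688, -4.8741455078125), (213.06497192382812, 138.8027801513672), 6.109774589538574)
[[ 0.473  -0.0677  0.018 ]
 [ 0.541   0.0474  0.018 ]
 [ 0.6508 -0.0024  0.018 ]
 [ 0.5329 -0.0642  0.018 ]
 [ 0.5982 -0.0552  0.018 ]]
0.9970414201183432
z pct [0.0043 0.0268 0.0306 0.0329]
```

View pics/scene0.png

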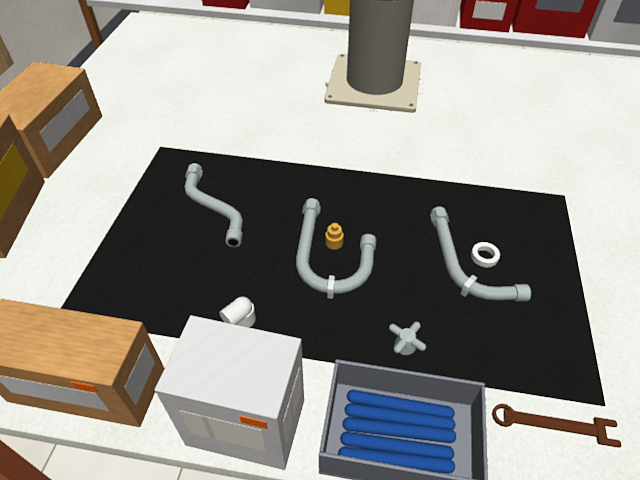

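The scene view confirms the layout: hook at about (335,245) with its nut at (312,207) and outlet at (369,242), and nothing obstructing it. The measured length is 213 mm against 201 mm given, so I'm checking that with the depth points.

```bash
python3 - <<'E'
from h import *
im,d=read_camera('top');C=camera_params('top')
ys,xs=np.mgrid[205:325,265:360].reshape(2,-1)
dd=d[ys,xs];ok=dd>0;dd=dd[ok];xs=xs[ok];ys=ys[ok]
W=R.from_rotvec(C['rotation']).apply(np.c_[(xs-C['cx'])/C['fx']*dd,-(ys-C['cy'])/C['fy']*dd,-dd])+C['position']
a=np.deg2rad(6.1);ex=np.array([np.cos(a),np.sin(a)]);ey=np.array([-ex[1],ex[0]])
S=np.c_[W[:,:2]@ex,W[:,:2]@ey,W[:,2]]
hi=S[(S[:,2]>.019)&(im[ys,xs,0]>70)]
print(hi.min(0).round(4),hi.max(0).round(4))
for lo in np.arange(.44,.66,.01):
    b=hi[(hi[:,0]>=lo)&(hi[:,0]<lo+.01)]
    if len(b):
        mid=(hi[:,1].min()+hi[:,1].max())/2
        f=lambda q:(len(q),q[:,1].min().round(3),q[:,1].max().round(3),np.percentile(q[:,2],90).round(3)) if len(q) else 0
        print(round(lo,3),f(b[b[:,1]<mid]),f(b[b[:,1]>=mid]))
w=np.load('w.npy');Q=np.c_[w@ex,w@ey];print('contour',Q.min(0),Q.max(0))
E
```

```text
[ 0.4508 -0.133   0.019 ] [0.6567 0.0029 0.035 ]
0.45 (82, np.float64(-0.131), np.float64(-0.102), np.float64(0.033)) 0
0.46 (93, np.float64(-0.132), np.float64(-0.101), np.float64(0.033)) 0
0.47 (84, np.float64(-0.132), np.float64(-0.102), np.float64(0.032)) 0
0.48 (67, np.float64(-0.128), np.float64(-0.107), np.float64(0.029)) 0
0.49 (66, np.float64(-0.128), np.float64(-0.107), np.float64(0.029)) 0
0.5 (64, np.float64(-0.129), np.float64(-0.108), np.float64(0.03)) 0
0.51 (64, np.float64(-0.13), np.float64(-0.108), np.float64(0.029)) 0
0.52 (67, np.float64(-0.13), np.float64(-0.109), np.float64(0.03)) 0
0.53 (64, np.float64(-0.13), np.float64(-0.109), np.float64(0.03)) (67, np.float64(-0.023), np.float64(0.003), np.float64(0.033))
0.54 (65, np.float64(-0.132), np.float64(-0.11), np.float64(0.029)) (82, np.float64(-0.024), np.float64(0.003), np.float64(0.032))
0.55 (59, np.float64(-0.131), np.float64(-0.11), np.float64(0.03)) (71, np.float64(-0.024), np.float64(0.001), np.float64(0.032))
0.56 (67, np.float64(-0.132), np.float64(-0.111), np.float64(0.029)) (63, np.float64(-0.023), np.
[... 580 characters left out ...]
64(-0.129), np.float64(-0.098), np.float64(0.029)) (74, np.float64(-0.035), np.float64(-0.007), np.float64(0.03))
0.62 (96, np.float64(-0.123), np.float64(-0.066), np.float64(0.03)) (93, np.float64(-0.053), np.float64(-0.012), np.float64(0.03))
0.63 (133, np.float64(-0.116), np.float64(-0.065), np.float64(0.031)) (121, np.float64(-0.065), np.float64(-0.019), np.float64(0.03))
0.64 (86, np.float64(-0.103), np.float64(-0.065), np.float64(0.033)) (71, np.float64(-0.064), np.float64(-0.032), np.float64(0.029))
0.65 (19, np.float64(-0.083), np.float64(-0.067), np.float64(0.032)) (8, np.float64(-0.065), np.float64(-0.05), np.float64(0.025))
contour [ 0.44960479 -0.13375018] [0.66266036 0.00506349]
```

The legs run at about 3.4° in the world, with p0 ≈ (0.474,-0.067), a bend radius of 55 mm and a length of about 201 mm. All of this agrees with the given sizes. Next I work out the moves.

```bash
cat >>h.py <<'E'
a=np.deg2rad(3.4);u=np.array([np.cos(a),np.sin(a)]);v=np.array([-u[1],u[0]]);P0=np.array([.4737,-.0666])
def pt(l):
    if l<.12:s,t=l,0
    elif l<.12+.055*np.pi:
        f=(l-.12)/.055;s,t=.12+.055*np.sin(f),.055-.055*np.cos(f)
    else:s,t=.12-(l-.12-.055*np.pi),.11
    return P0+s*u+t*v
def rel(xyz):
    s=read_state();return (R.from_rotvec(s['orientation']).inv().apply(np.array(xyz)-s['tool_pos'])).round(3)
E
python3 - <<'E'
from h import *
print(rel([*P0,.30]))
for i in range(8):print(i,pt(.049*i).round(3))
print(R.from_rotvec(read_state()['orientation']).as_matrix().round(3))
E
```

```text
[-0.473 -0.526  0.105]
0 [ 0.474 -0.067]
1 [ 0.523 -0.064]
2 [ 0.572 -0.061]
3 [ 0.619 -0.051]
4 [ 0.645 -0.012]
5 [0.63  0.033]
6 [0.586 0.05 ]
7 [0.537 0.047]
[[-0.957  0.29  -0.   ]
 [ 0.29   0.957 -0.001]
 [ 0.    -0.001 -1.   ]]
```

Emit:
{"op": "carry_out", "data": {
  "targets": [
    {"hand": 0, "x": -0.473, "y": -0.526, "z": 0.05},
    {"hand": 0, "x": -0.473, "y": -0.526, "z": 0.05},
    {"hand": 0, "x": -0.473, "y": -0.526, "z": 0.05},
    {"hand": 0, "x": -0.473, "y": -0.526, "z": 0.05},
    {"hand": 0, "x": -0.473, "y": -0.526, "z": 0.05},
    {"hand": 0, "x": -0.473, "y": -0.526, "z": 0.05},
    {"hand": 0, "x": -0.473, "y": -0.526, "z": 0.05},
    {"hand": 0, "x": -0.473, "y": -0.526, "z": 0.05}
  ],
  "newtons": 10
}}

```text
schema error: expected keys hand, x, y, z, ax, ay, az
```

```bash
python3 -c "
from h import *
print(rel([*P0,.30]),read_state()['opening'])"
```

```text
[-0.473 -0.526  0.105] 0.0932992831176108
```

Emit:
{"op": "carry_out", "data": {
  "targets": [
    {"hand": 0, "x": -0.473, "y": -0.526, "z": 0.05, "ax": 0, "ay": 0, "az": 0},
    {"hand": 0, "x": -0.473, "y": -0.526, "z": 0.05, "ax": 0, "ay": 0, "az": 0},
    {"hand": 0, "x": -0.473, "y": -0.526, "z": 0.05, "ax": 0, "ay": 0, "az": 0},
    {"hand": 0, "x": -0.473, "y": -0.526, "z": 0.05, "ax": 0, "ay": 0, "az": 0},
    {"hand": 0, "x": -0.473, "y": -0.526, "z": 0.05, "ax": 0, "ay": 0, "az": 0},
    {"hand": 0, "x": -0.473, "y": -0.526, "z": 0.05, "ax": 0, "ay": 0, "az": 0},
    {"hand": 0, "x": -0.473, "y": -0.526, "z": 0.05, "ax": 0, "ay": 0, "az": 0},
    {"hand": 0, "x": -0.473, "y": -0.526, "z": 0.05, "ax": 0, "ay": 0, "az": 0}
  ],
  "newtons": 10
}}

```text
t: 1.2
tool_pos: [0.3859, 0.1208, 0.3696]
orientation: [0.459, 3.107, 0.001]
force: [0.4, 1.3, 0.7]
opening: 0.0177
gripper_force: 0.0
```

```bash
python3 -c "
from h import *
print(rel([*P0,.30]),read_state()['opening'])"
```

```text
[-0.138 -0.154  0.07 ] 0.01770185635599007
```

Emit:
{"op": "carry_out", "data": {
  "targets": [
    {"hand": 0, "x": -0.138, "y": -0.154, "z": 0.07, "ax": 0, "ay": 0, "az": 0},
    {"hand": 0, "x": -0.138, "y": -0.154, "z": 0.07, "ax": 0, "ay": 0, "az": 0},
    {"hand": 0, "x": -0.138, "y": -0.154, "z": 0.07, "ax": 0, "ay": 0, "az": 0},
    {"hand": 0, "x": -0.138, "y": -0.154, "z": 0.07, "ax": 0, "ay": 0, "az": 0},
    {"hand": 0, "x": -0.138, "y": -0.154, "z": 0.07, "ax": 0, "ay": 0, "az": 0},
    {"hand": 0, "x": -0.138, "y": -0.154, "z": 0.07, "ax": 0, "ay": 0, "az": 0}
  ]
}}

```text
t: 1.95
tool_pos: [0.4728, -0.0642, 0.2995]
orientation: [-0.46, -3.107, -0.001]
force: [-0.3, 0.5, -0.3]
opening: 0.0004
gripper_force: 0.0
```

```bash
python3 - <<'E'
from h import *
s=read_state();print(s['t'],s['tool_pos'],rel([*P0,.30]),rel([*P0,.227]),s['opening'],s['force'])
im,d=read_camera('wrist');cv2.imwrite('pics/w1.png',im)
C=camera_params('wrist');Rc=R.from_rotvec(C['rotation'])
for i in range(8):
    q=Rc.inv().apply([*pt(.049*i),.029]-C['position']);x,y=q[0]/-q[2]*C['fx']+C['cx'],-q[1]/-q[2]*C['fy']+C['cy']
    print(i,int(x),int(y));cv2.circle(im,(int(x),int(y)),4,(0,0,255),-1)
cv2.imwrite('pics/w1m.png',im)
E
```

```text
1.95 [ 0.47282595 -0.06420477  0.29951695] [-0.002 -0.002 -0.   ] [-0.002 -0.002  0.073] 0.0003781415316319812 [-0.27100449  0.50400555 -0.33881551]
0 313 245
1 338 309
2 360 367
3 389 417
4 448 431
5 504 401
6 518 344
7 502 284
```

View pics/w1m.png

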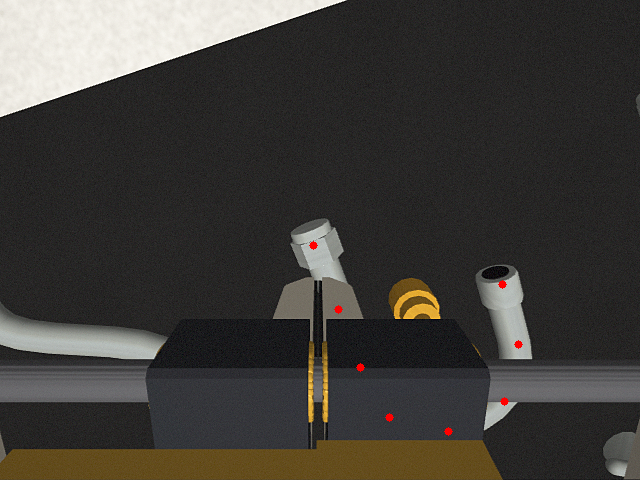

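The wrist view with the projected points shows p0 (313,245) on the nut and p7 (502,284) on the collar, each within a few mm. I go down over the nut.

Emit:
{"op": "carry_out", "data": {
  "targets": [
    {"hand": 0, "x": 0, "y": 0, "z": 0.025, "ax": 0, "ay": 0, "az": 0},
    {"hand": 0, "x": 0, "y": 0, "z": 0.05, "ax": 0, "ay": 0, "az": 0},
    {"hand": 0, "x": 0, "y": 0, "z": 0.065, "ax": 0, "ay": 0, "az": 0},
    {"hand": 0, "x": 0, "y": 0, "z": 0.073, "ax": 0, "ay": 0, "az": 0},
    {"hand": 0, "x": 0, "y": 0, "z": 0.073, "ax": 0, "ay": 0, "az": 0},
    {"hand": 0, "x": 0, "y": 0, "z": 0.073, "ax": 0, "ay": 0, "az": 0},
    {"hand": 0, "x": 0, "y": 0, "z": 0.073, "ax": 0, "ay": 0, "az": 0}
  ]
}}

```text
t: 2.88
tool_pos: [0.4734, -0.0648, 0.2273]
orientation: [0.46, 3.106, -0.0]
force: [0.1, -0.3, -0.2]
opening: 0.0007
gripper_force: 0.0
```

```bash
python3 - <<'E'
from h import *
s=read_state();print(s['t'],s['tool_pos'],s['force'])
for i in range(1,25):
    l=.343*i/24;print(i,round(l,3),rel([*pt(l),.227]),pt(l).round(3))
E
```

```text
2.875 [ 0.47342018 -0.06475597  0.22728782] [ 0.06290978 -0.29087826 -0.16903691]
1 0.014 [-0.014  0.003  0.   ] [ 0.488 -0.066]
2 0.029 [-0.028  0.008  0.   ] [ 0.502 -0.065]
3 0.043 [-0.041  0.013  0.   ] [ 0.516 -0.064]
4 0.057 [-0.054  0.018  0.   ] [ 0.531 -0.063]
5 0.071 [-0.068  0.023  0.   ] [ 0.545 -0.062]
6 0.086 [-0.081  0.028  0.   ] [ 0.559 -0.062]
7 0.1 [-0.095  0.033  0.   ] [ 0.574 -0.061]
8 0.114 [-0.108  0.038  0.   ] [ 0.588 -0.06 ]
9 0.129 [-0.121  0.043  0.   ] [ 0.602 -0.058]
10 0.143 [-0.133  0.052  0.   ] [ 0.615 -0.053]
11 0.157 [-0.142  0.063  0.   ] [ 0.627 -0.045]
12 0.172 [-0.147  0.076  0.   ] [ 0.636 -0.034]
13 0.186 [-0.149  0.09   0.001] [ 0.643 -0.022]
14 0.2 [-0.148  0.104  0.   ] [ 0.645 -0.008]
15 0.214 [-0.143  0.118  0.   ] [0.644 0.007]
16 0.229 [-0.134  0.129  0.   ] [0.639 0.02 ]
17 0.243 [-0.123  0.138  0.   ] [0.631 0.032]
18 0.257 [-0.11   0.144  0.   ] [0.621 0.041]
19 0.272 [-0.096  0.146  0.   ] [0.608 0.048]
20 0.286 [-0.082  0.145  0.   ] [0.594 0.05 ]
21 0.3 [-0.068  0.14   0.   ] [0.58 0.05]
22 0.314 [-0.055  0.136  0.   ] [0.565 0.049]
23 0.329 [-0.042  0.131  0.   ] [0.551 0.048]
24 0.343 [-0.028  0.126  0.   ] [0.537 0.047]
```

Emit:
{"op": "carry_out", "data": {
  "targets": [
    {"hand": 0, "x": -0.014, "y": 0.003, "z": 0, "ax": 0, "ay": 0, "az": 0},
    {"hand": 0, "x": -0.028, "y": 0.008, "z": 0, "ax": 0, "ay": 0, "az": 0},
    {"hand": 0, "x": -0.041, "y": 0.013, "z": 0, "ax": 0, "ay": 0, "az": 0},
    {"hand": 0, "x": -0.054, "y": 0.018, "z": 0, "ax": 0, "ay": 0, "az": 0},
    {"hand": 0, "x": -0.068, "y": 0.023, "z": 0, "ax": 0, "ay": 0, "az": 0},
    {"hand": 0, "x": -0.081, "y": 0.028, "z": 0, "ax": 0, "ay": 0, "az": 0},
    {"hand": 0, "x": -0.095, "y": 0.033, "z": 0, "ax": 0, "ay": 0, "az": 0},
    {"hand": 0, "x": -0.108, "y": 0.038, "z": 0, "ax": 0, "ay": 0, "az": 0}
  ]
}}

```text
t: 3.88
tool_pos: [0.5881, -0.0596, 0.2269]
orientation: [0.46, 3.107, -0.0]
force: [-0.6, 0.0, -0.4]
opening: 0.0003
gripper_force: 0.0
```

```bash
python3 - <<'E'
from h import *
s=read_state();print(s['t'],s['tool_pos'],s['force'])
im,d=read_camera('top');cv2.imwrite('pics/t2.png',im)
s=read_state();print(s['t'],s['tool_pos'],s['force'])
for i in range(9,17):
    l=.343*i/24;print(i,round(l,3),rel([*pt(l),.227]))
E
```

```text
3.875 [ 0.58810413 -0.05961563  0.2269157 ] [-0.63130108  0.01024216 -0.44284063]
3.925 [ 0.58923576 -0.05953994  0.22728365] [-1.41982403  0.08221846  0.59466971]
9 0.129 [-0.012  0.005  0.   ]
10 0.143 [-0.023  0.013  0.   ]
11 0.157 [-0.032  0.025  0.   ]
12 0.172 [-0.038  0.038  0.   ]
13 0.186 [-0.04   0.052  0.   ]
14 0.2 [-0.038  0.066  0.   ]
15 0.214 [-0.033  0.079  0.   ]
16 0.229 [-0.025  0.091  0.   ]
```

View pics/t2.png

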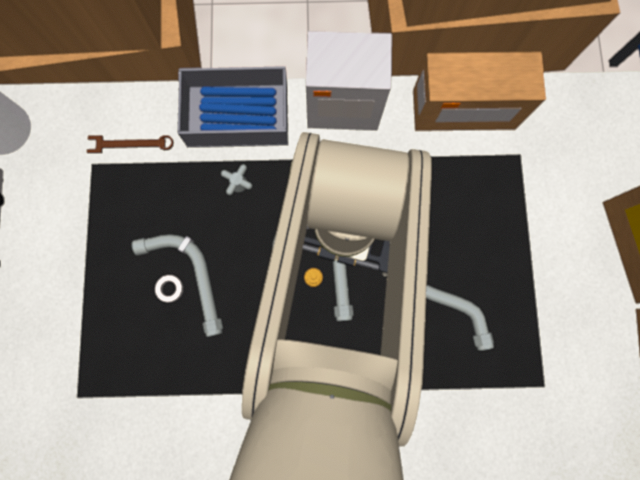

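The nut is still at (344,313) and the cartridge at (313,277), so nothing has moved. I go on round the bend.

Emit:
{"op": "carry_out", "data": {
  "targets": [
    {"hand": 0, "x": -0.012, "y": 0.005, "z": 0, "ax": 0, "ay": 0, "az": 0},
    {"hand": 0, "x": -0.023, "y": 0.013, "z": 0, "ax": 0, "ay": 0, "az": 0},
    {"hand": 0, "x": -0.032, "y": 0.025, "z": 0, "ax": 0, "ay": 0, "az": 0},
    {"hand": 0, "x": -0.038, "y": 0.038, "z": 0, "ax": 0, "ay": 0, "az": 0},
    {"hand": 0, "x": -0.04, "y": 0.052, "z": 0, "ax": 0, "ay": 0, "az": 0},
    {"hand": 0, "x": -0.038, "y": 0.066, "z": 0, "ax": 0, "ay": 0, "az": 0},
    {"hand": 0, "x": -0.033, "y": 0.079, "z": 0, "ax": 0, "ay": 0, "az": 0},
    {"hand": 0, "x": -0.025, "y": 0.091, "z": 0, "ax": 0, "ay": 0, "az": 0}
  ]
}}

```text
t: 4.92
tool_pos: [0.6373, 0.0215, 0.2264]
orientation: [-0.459, -3.108, 0.0]
force: [0.2, -0.2, -0.0]
opening: 0.0006
gripper_force: 0.0
```

```bash
python3 - <<'E'
from h import *
s=read_state();print(s['t'],s['tool_pos'],s['force'],pt(.343*16/24))
for i in range(17,25):
    l=.343*i/24;print(i,round(l,3),rel([*pt(l),.227]))
E
```

```text
4.925 [0.6373392  0.02147811 0.22642307] [ 0.20631428 -0.1771626  -0.00746575] [0.63940431 0.02004891]
17 0.243 [ 0.009  0.008 -0.001]
18 0.257 [ 0.022  0.014 -0.001]
19 0.272 [ 0.036  0.016 -0.001]
20 0.286 [ 0.05   0.015 -0.001]
21 0.3 [ 0.063  0.011 -0.001]
22 0.314 [ 0.077  0.006 -0.001]
23 0.329 [ 0.09   0.001 -0.001]
24 0.343 [ 0.104 -0.004 -0.001]
```

Emit:
{"op": "carry_out", "data": {
  "targets": [
    {"hand": 0, "x": 0.009, "y": 0.008, "z": 0, "ax": 0, "ay": 0, "az": 0},
    {"hand": 0, "x": 0.022, "y": 0.014, "z": 0, "ax": 0, "ay": 0, "az": 0},
    {"hand": 0, "x": 0.036, "y": 0.016, "z": 0, "ax": 0, "ay": 0, "az": 0},
    {"hand": 0, "x": 0.05, "y": 0.015, "z": 0, "ax": 0, "ay": 0, "az": 0},
    {"hand": 0, "x": 0.063, "y": 0.011, "z": 0, "ax": 0, "ay": 0, "az": 0},
    {"hand": 0, "x": 0.077, "y": 0.006, "z": 0, "ax": 0, "ay": 0, "az": 0},
    {"hand": 0, "x": 0.09, "y": 0.001, "z": 0, "ax": 0, "ay": 0, "az": 0},
    {"hand": 0, "x": 0.104, "y": -0.004, "z": 0, "ax": 0, "ay": 0, "az": 0}
  ]
}}

```text
t: 5.92
tool_pos: [0.5358, 0.0465, 0.2265]
orientation: [0.46, 3.108, -0.0]
force: [-0.0, -0.4, 0.6]
opening: 0.0006
gripper_force: 0.0
```

Emit:
{"op": "carry_out", "data": {
  "targets": [
    {"hand": 0, "x": 0, "y": 0, "z": 0, "ax": 0, "ay": 0, "az": 0},
    {"hand": 0, "x": 0, "y": 0, "z": 0, "ax": 0, "ay": 0, "az": 0},
    {"hand": 0, "x": 0, "y": 0, "z": 0, "ax": 0, "ay": 0, "az": 0}
  ]
}}

```text
t: 6.3
tool_pos: [0.5374, 0.0466, 0.2267]
orientation: [0.46, 3.107, 0.0]
force: [0.6, 0.9, 0.7]
opening: 0.0004
gripper_force: 0.0
```

```bash
python3 - <<'E'
from h import *
s=read_state();print(s['t'],s['tool_pos'],s['force'],pt(.343))
im,d=read_camera('wrist');cv2.imwrite('pics/w3.png',im)
E
```

```text
6.3 [0.53738718 0.04660754 0.22666809] [0.55705988 0.94889195 0.74327981] [0.53684106 0.04734523]
```

View pics/w3.png

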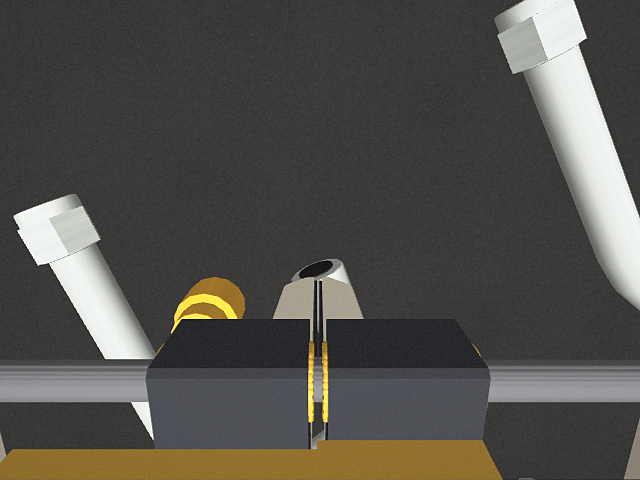

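The wrist view shows the closed fingertips over the outlet collar (320,275), with the cartridge clear to the left at (210,300). I'm handing in.

```bash
python3 -c "
from plant import robot
print(robot.close_job())"
```

```text
the job is handed in; nothing more can be done
None
```

I ran the closed fingertips along the spout from the nut to the outlet, about 1 cm above the metal and with no contact force seen, and handed the job in with them held still over the outlet; the hand-in did not report a verdict.

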